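# Find the locking screw that still runs freely

## Robot

A 6-joint arm with a two-finger parallel gripper is mounted at the origin on a cart in front of the work surface, level with it; the furniture and walls round the work are solid. World frame = base frame: x ahead of the robot, y to its left, z up, the work surface at z = 0. Lengths are in mm, angles in degrees, forces in N, time in s.
With the tool pointing down it reaches from about 350 to 850 mm from the base axis. Payload 8.1 kg.
Tool frame: the origin (TCP) lies at the very end of the fingers, on their centre line; the grasp point (between the pads) lies 19 mm behind it; z points along the fingers, y is the line along which they close (so a half turn about z gives the same grasp; the last joint's range is limited). The gripper opens to 85 mm and grips with 20 to 120 N. Pads are 22 mm wide; open, the fingers measure 114 mm over their backs; the gripper's body (76 mm by 85 mm) begins 54 mm behind the grasp point. The pads swing forward as they close: fully open they stand 13 mm farther back than shut.
Start: joints at [67.758, 7.471, 85.268, -0, 87.261, -4.893], TCP at [178.895, 572.715, 231.292] pointing down, gripper open.
Joint ranges: [-169.43, 169.43], [-51.17, 129.36], [1.28, 143.12], [-76.62, 256.62], [0, 156.53], [-152.29, 152.29]. Speed limits (degrees/s): [136.94, 136.94, 159.86, 180, 180, 180].

## Interface

Orientations are given as [roll, pitch, yaw] about the fixed x, y, z axes, in that order (R = Rz(yaw) Ry(pitch) Rx(roll)).
In Python, from bench import r gives the robot as it stands.
- The arm moves only by the shell command python3 -m jog 'ROWS' [FORCE]. ROWS is JSON, a list of rows, each a list of 7 numbers: the turn, a rotation vector about the tool's x, y, z in degrees, then the shift along the tool's x, y, z in mm, then the closure, from -1 (fully open) to 1 (shut), so that 0 is half open. A call has 1 to 5 rows; each row shifts and turns the commanded pose from where the row before left it, along the tool's axes as they then stand; what a row does not reach is not made up. A row lasts 1/10 s, in which the tool goes at most 50 mm and 8.59 degrees, less where a joint would pass 70% of its speed; a pose out of reach is approached as far as the arm can. A call is refused whole if a number of a shift passes 50 or a number of a turn 8.59, either way. A call with a gripper value outside its range is refused whole. The fingers move at their own pace and stop on an object; FORCE is the grip in N (left out, the last holds). Time passes only in rows, so rows that do not move let the fingers close. It gives the time, the measured TCP pose, the force, the opening and the grip force at its end, in the units of the state.
- r.sense(): the state, without advancing time (a new reading comes with each control period).
- r.snapshot(name): name is "scene" or "top" or "wrist"; returns a dict with "pixels" (384x512x3 uint8, red, green, blue), "fx", "fy", "cx", "cy" (pixels), "k1" (the pictures are not rectified: a ray, as slopes to the right and down, at radius r is drawn at 1 + k1 r^2 times it, then the intrinsics apply), "world_to_cam" (4x4, takes a point from world to camera coordinates); the wrist camera has in their place "hand_eye" (4x4, takes a point from camera to tool coordinates, whose origin is the TCP and whose axes are the flange's). Camera axes: x right, y up, looking along -z (the intrinsics and any distortion apply to the point x, -y, -z); pixel columns grow to the right and rows downward; lengths in mm; the calibration is good to about 2 mm. A picture is of the moment at which its call begins: read the wrist's pose just before it. There is no depth.
- r.hand_in(): hands the job in; it is judged then, once.
The state is a dict: "time": time; "joint_pos": joint angles; "qd": joint speeds; "joint_efforts": joint torques, N m; "tool_pos": TCP position; "tcp_rot": TCP orientation; "ft_force": force on the tool from outside, world axes, zero at the start; "wrist_torque": the same for the moment, N m; "finger_gap": finger opening in mm; "grip_force": force on a finger pad.
Only numpy, scipy, OpenCV 4.12 (cv2) and the standard library are available. Lean on these libraries where they do the work, as an engineer would, in place of code of your own. Each camera call takes 0.05 s, during which the arm holds its last target. There are 200 camera calls.

## Task

Of the three thumb screws in the white rack only one still has a sound thread. Find it by trying screws in the leaning gauge nut: put one straight in with its wing in line with the two entry slots and turn it clockwise gently, without forcing one that binds. Leave the sound screw run fully home in the nut, its flange down on the rim, put the other two in the steel tray, and let go of everything; leave the other things on the counter where they are.

Things in the scene. Friction and masses are not known exactly. Their poses are not given: they have to be found in the camera images.
- screw_a_grip (a point): Centre of a thumb screw's black wing grip (60 x 18 x 30 mm along own x, y, z), 97 mm above its foot. Screw: steel, 112 mm long, shank 19 mm thick, flange 64 mm across with underside 62 mm above the foot, 160 g. Own z points from foot to head; half a turn about z makes no difference. The three look alike; which one is sound is not told.
- screw_b_grip (a point): Centre of a thumb screw's black wing grip (60 x 18 x 30 mm along own x, y, z), 97 mm above its foot. Screw: steel, 112 mm long, shank 19 mm thick, flange 64 mm across with underside 62 mm above the foot, 160 g. Own z points from foot to head; half a turn about z makes no difference. The three look alike; which one is sound is not told.
- screw_c_grip (a point): Centre of a thumb screw's black wing grip (60 x 18 x 30 mm along own x, y, z), 97 mm above its foot. Screw: steel, 112 mm long, shank 19 mm thick, flange 64 mm across with underside 62 mm above the foot, 160 g. Own z points from foot to head; half a turn about z makes no difference. The three look alike; which one is sound is not told.
- screw_a: Centre of the foot of the same screw. A thread pin 7 mm thick crosses the shank along own x (in line with the wing), 46 mm tip to tip, centre 6 mm above the foot. On the two damaged screws the pin's ends are swollen upward to 20 mm above the foot; hidden while they hang in the rack.
- screw_b: Centre of the foot of the same screw. A thread pin 7 mm thick crosses the shank along own x (in line with the wing), 46 mm tip to tip, centre 6 mm above the foot. On the two damaged screws the pin's ends are swollen upward to 20 mm above the foot; hidden while they hang in the rack.
- screw_c: Centre of the foot of the same screw. A thread pin 7 mm thick crosses the shank along own x (in line with the wing), 46 mm tip to tip, centre 6 mm above the foot. On the two damaged screws the pin's ends are swollen upward to 20 mm above the foot; hidden while they hang in the rack.
- gauge_nut: Round steel gauge nut, 74 mm across, 66 mm long, bore 56 mm, fixed in a stand. Origin: centre of the mouth in the plane of the rim; own z points out of the mouth, 25 degrees off vertical, leaning to the robot. Entry slots at own +x and -x (wing along own x to enter, 15 degrees of error allowed); they pass between two lands, 22 mm below the rim, that leave a 32 mm hole for the shank.
- nut_start (a point): Point on the nut's axis, 44 mm out of the mouth: where the wing's centre is when a screw has been put in with its wing along the slots until the pin meets the start of the thread (flange 9 mm off the rim). Own axes as the nut's. A damaged screw stays at this height and binds after about 15 degrees of clockwise turn (seen looking into the mouth).
- nut_home (a point): Point on the nut's axis, 35 mm out of the mouth: where the wing's centre is when a sound screw is home, flange on the rim. Clockwise from the slot it sinks nothing for 5 degrees, then 10 mm over the next 70; flange sits at about 70, hard stop near 95. The pin has about 5 mm of axial play upward. To take out: turn back to the slots, rising with the thread, then draw out.
- gauge: Steel and grey stand that holds the nut, base 100 x 120 mm, fixed to the counter; the nut's mouth is 90 mm above the counter. Origin at the centre of its underside.
- rack: White plastic rack, 80 x 210 x 76 mm (x, y, z), fixed. Origin at the centre of its underside. The screws hang by their flanges in three openings (62 x 55 mm along x, y) in its top, 72 mm apart along its own y, wing tops 126 mm above the counter; draw them straight up (75 mm to clear the rack, 130 mm to pass over the others).
- reject_tray: Low steel tray, 120 x 150 x 40 mm (x, y, z), walls and floor 4 mm, fixed: for the damaged screws, which may stand, lean or lie in it. Origin at the centre of its underside.
- slides: Green slide box, 65 x 155 x 34 mm, fixed; only in the way. Origin at the centre of its underside.
- timer: White bench timer, 66 x 66 x 20 mm. A bystander: leave it where it is. Origin at the centre of its underside.
- forceps: Steel forceps lying flat, 138 x 17 x 8 mm, long along own y. A bystander: leave it where it is. Origin at the centre of its underside.
- small_bottle: Small white bottle, 25 mm across, 44 mm tall. A bystander: leave it where it is. Origin at the centre of its underside.
- tape: Roll of tape lying flat, 98 mm across, 24 mm tall. A bystander: leave it where it is. Origin at the centre of its underside.

How it is judged:
By the outcome, as a careful person would: the job done as asked, in the order asked, and still so for the second after the job is handed in, with the robot touching nothing.
It also fails if it takes over 72 s, if anything falls off the work surface, if the arm or the gripper's body presses on something with over 40 N, if the wrist force passes 120 N, or if a joint passes its speed limit or range.

## Working session

There is one attempt and no reset: what is moved stays moved. The work goes in short steps, Python scripts to look and compute and a shell command to move; the robot and the scene stay as the last step left them, time stands still between calls to the robot, and variables do not carry over. Pictures are saved under pics/ and viewed, at most 10 in all, crops included, and the job is handed in when it is done.

```bash
ls; mkdir -p pics; python3 - <<'E'
from bench import r
import cv2,numpy as np,pickle
print(r.sense())
d={}
for n in("scene","top","wrist"):
    s=r.snapshot(n); d[n]=s; cv2.imwrite(f"pics/{n}0.png",s["pixels"][:,:,::-1])
    print(n,{k:np.round(v,3).tolist() for k,v in s.items() if k!="pixels"})
pickle.dump(d,open("s0.pkl","wb"))
a=cv2.resize(d["scene"]["pixels"],(800,600))
E
```

```text
pics
{'time': 0.0, 'joint_pos': array([ 6.77602262e+01,  7.51687487e+00,  8.53299085e+01, -3.52014519e-04,
        8.72615160e+01, -4.89373410e+00]), 'qd': array([-0.03006383,  0.12206782, -0.06912104,  0.04389295,  0.0397043 ,
        0.05261013]), 'joint_efforts': array([-1.41952998e-03, -5.69399714e+01, -5.00551558e+01, -4.97617439e-04,
        1.50327216e-02, -3.68402183e-06]), 'tool_pos': array([178.66134667, 572.19982366, 230.21998604]), 'tcp_rot': array([-1.79892065e+02, -8.88849024e-03,  1.62653969e+02]), 'ft_force': array([ 0.31490553, -0.23449409,  0.35384798]), 'wrist_torque': array([-0.00377858, -0.04216922,  0.04023929]), 'grip_force': 0.0, 'finger_gap': 85.46708818025203}
scene {'fx': 458.559, 'fy': 458.559, 'cx': 255.375, 'cy': 192.937, 'k1': -0.076, 'world_to_cam': [[-0.85, -0.527, 0.025, 506.373], [0.232, -0.331, 0.915, -181.736], [-0.474, 0.783, 0.403, -1049.525], [0.0, 0.0, 0.0, 1.0]]}
top {'fx': 361.811, 'fy': 361.811, 'cx': 257.147, 'cy': 199.211, 'k1': -0.075, 'world_to_cam': [[-0.015, -1.0, 0.018, 152.294], [0.996, -0.014, 0.086, -509.211], [-0.086, 0.019, 0.996, -980.821], [0.0, 0.0, 0.0, 1.0]]}
wrist {'fx': 287.833, 'fy': 287.833, 'cx': 254.499, 'cy': 190.589, 'k1': -0.032, 'hand_eye': [[-0.001, 0.963, 0.271, 68.74], [1.0, 0.0, 0.0, -0.226], [0.0, 0.271, -0.963, -143.419], [0.0, 0.0, 0.0, 1.0]]}
```

View pics/top0.png

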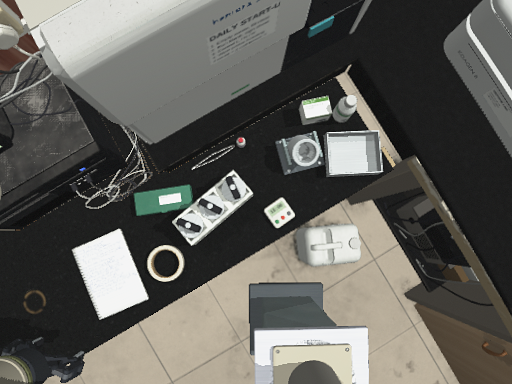

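View pics/scene0.png

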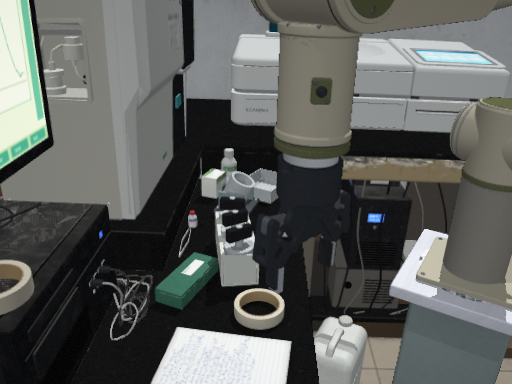

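The top view shows the rack at (212,207) with wings near (188,226), (210,206) and (233,186). The nut is at (303,152), the tray at (353,153), the timer at (280,212), the forceps at (213,157), and the slide box at (163,200). The scene view shows the same row from the side.

```bash
cat > h.py <<'E'
import numpy as np,cv2
from scipy.spatial.transform import Rotation as R
def tool(s):
    T=np.eye(4);T[:3,:3]=R.from_euler('xyz',s['tcp_rot'],degrees=True).as_matrix();T[:3,3]=s['tool_pos'];return T
def c2w(s,st=None):
    return tool(st)@s['hand_eye'] if 'hand_eye' in s else np.linalg.inv(s['world_to_cam'])
def ray(s,uv,st=None):
    K=np.array([[s['fx'],0,s['cx']],[0,s['fy'],s['cy']],[0,0,1]])
    p=cv2.undistortPoints(np.array(uv,float).reshape(-1,1,2),K,np.array([s['k1'],0,0,0.]))[:,0]
    M=c2w(s,st);d=np.c_[p[:,0],-p[:,1],-np.ones(len(p))]@M[:3,:3].T
    return M[:3,3],d
def onz(s,uv,z,st=None):
    o,d=ray(s,uv,st);return o+d*((z-o[2])/d[:,2])[:,None]
def proj(s,P,st=None):
    M=np.linalg.inv(c2w(s,st));p=np.atleast_2d(P)@M[:3,:3].T+M[:3,3]
    x=p[:,0]/-p[:,2];y=-p[:,1]/-p[:,2];k=1+s['k1']*(x*x+y*y)
    return np.c_[s['fx']*x*k+s['cx'],s['fy']*y*k+s['cy']]
def rows(st,Rt,pt,n):
    """delta in the tool's axes from state to target pose"""
    T=tool(st);rv=R.from_matrix(T[:3,:3].T@Rt).as_rotvec(degrees=True);t=T[:3,:3].T@(np.array(pt)-T[:3,3])
    return np.round(rv,1),np.round(t,1)
E
python3 - <<'E'
from h import *;import pickle
d=pickle.load(open("s0.pkl","rb"));s=d["top"]
im=s["pixels"][90:250,160:400,::-1]
cv2.imwrite("pics/topc.png",cv2.resize(im,(792,528),interpolation=cv2.INTER_CUBIC))
print(onz(s,[(188,226),(210,206),(233,186)],126).round())
print(onz(s,[(305,151)],90).round(), onz(s,[(353,153)],40).round(),onz(s,[(280,212)],20).round(),onz(s,[(213,157),(240,142)],8).round())
E
```

```text
[[439. 318. 126.]
 [487. 264. 126.]
 [536. 206. 126.]]
[[630.  19.  90.]] [[ 635. -123.   40.]] [[475.  82.  20.]] [[634. 268.   8.]
 [676. 191.   8.]]
```

View pics/topc.png

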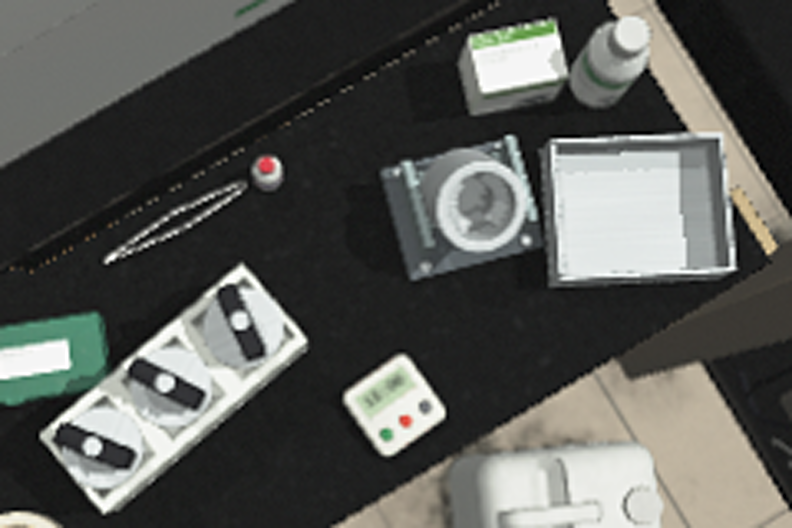

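The close crop shows wing centres at crop (92,447), (166,383) and (240,321), the rim at (480,205) and the stand base corners at (383,172), (413,280) and (540,245). I'll move to a view along the nut's axis.

```bash

python3 -m jog '[[0,0,0,-35.6,-26,0.7,-1],[0,0,0,-35.6,-26,0.7,-1],[0,0,0,-35.6,-26,0.7,-1],[0,0,0,-35.6,-26,0.7,-1],[0,0,0,-35.6,-26,0.7,-1]]' >/dev/null
python3 -m jog '[[0,0,0,-35.6,-26,0.7,-1],[0,0,0,-35.6,-26,0.7,-1],[0,0,0,-35.6,-26,0.7,-1],[0,0,0,-35.6,-26,0.7,-1],[0,0,0,-35.6,-26,0.7,-1]]' >/dev/null
python3 -m jog '[[0,0,0,-35.6,-26,0.7,-1],[0,0,0,-35.6,-26,0.7,-1],[0,0,0,-35.6,-26,0.7,-1],[0,0,0,-35.6,-26,0.7,-1],[0,0,0,-35.6,-26,0.7,0]]' >/dev/null
python3 -m jog '[[0,0,0,0,0,0,0],[0,0,0,0,0,0,0]]'
python3 - <<'E'
from h import *;import pickle
from bench import r
st=r.sense();s=r.snapshot("wrist");pickle.dump((st,s),open("w1.pkl","wb"))
cv2.imwrite("pics/w1.png",cv2.resize(s["pixels"][:,:,::-1],(800,600),interpolation=cv2.INTER_CUBIC))
print(st['tool_pos'],st['tcp_rot'])
t=pickle.load(open("s0.pkl","rb"))["top"]
for P,src,q in(((439,318,126),t,None),((487,264,126),t,None),((536,206,126),t,None),((487,264,126),s,st),((536,206,126),s,st)):
    c=proj(src,P,q)[0]; g=src["pixels"].max(2).astype(int)
    m=(g<70).astype(np.uint8)
    yy,xx=np.mgrid[:384,:512]; m[(xx-c[0])**2+(yy-c[1])**2>(13 if q is None else 40)**2]=0
    n,l,a,_=cv2.connectedComponentsWithStats(m); 
    if n<2: print(c,'none');continue
    i=1+a[1:,4].argmax();pts=np.argwhere(l==i)[:,::-1].astype(np.float32)
    w=onz(src,pts,126,q)[:,:2].astype(np.float32)
    e=np.linalg.eigh(np.cov(w.T))[1][:,1]
    rc=cv2.minAreaRect(w);print(c.round(),a[i,4],np.round(w.mean(0)),'rect',np.round(rc[0]),np.round(rc[1]),'dir',np.degrees(np.arctan2(e[1],e[0])).round(1)%180)
E
```

```text
time: 1.85
tool_pos: [572.2, 40.4, 220.0]
tcp_rot: [-180.0, -0.1, 162.5]
ft_force: [-0.3, -0.9, 0.2]
finger_gap: 44.2
grip_force: 0.0
[572.2139393   40.36366806 220.02451037] [-1.79991563e+02 -9.12506405e-02  1.62526090e+02]
[188. 226.] 67 [435. 302.] rect [435. 303.] [29. 17.] dir 67.4
[210. 206.] 61 [479. 250.] rect [479. 250.] [27. 16.] dir 66.7
[233. 186.] 59 [517. 201.] rect [518. 201.] [24. 14.] dir 27.69999999999999
[505.   3.] 1082 [492. 250.] rect [491. 252.] [42. 20.] dir 52.6
[440.  91.] 2981 [539. 207.] rect [535. 211.] [66. 49.] dir 37.19999999999999
```

View pics/w1.png

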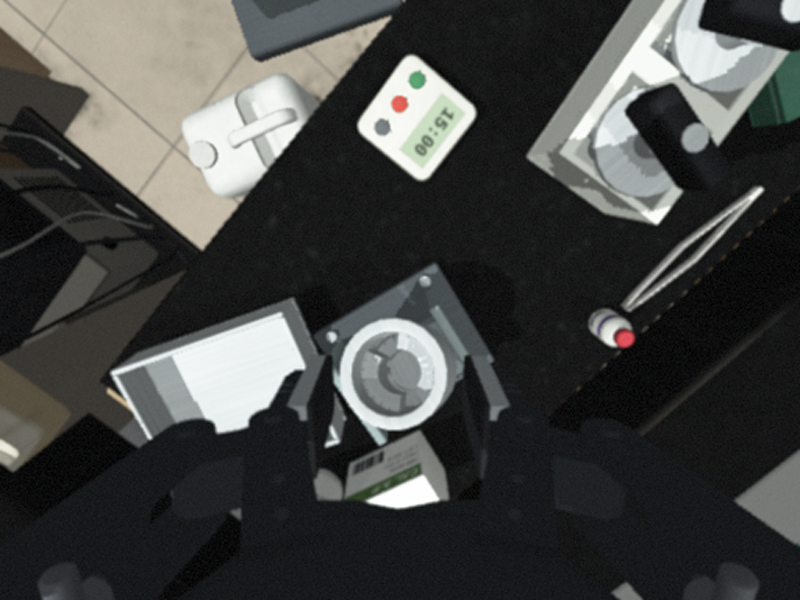

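The wrist view shows the nut mouth at about (395,374) in the enlarged frame, looking almost straight down the bore. The nearest screw's wing cap is at (695,138), and the tray is at (220,375). Next I'll zoom into the bore.

```bash
python3 - <<'E'
from h import *;import pickle
st,s=pickle.load(open("w1.pkl","rb"))
im=s["pixels"][195:285,205:305,::-1]
cv2.imwrite("pics/w1c.png",cv2.convertScaleAbs(cv2.resize(im,(660,594),interpolation=cv2.INTER_CUBIC),alpha=1.1))
o=c2w(s,st);print("cam",o[:3,3],"axis",-o[:3,2])
print(onz(s,np.array([[395,374]])/1.5625,90,st))
# white cap dots of wings
im=s["pixels"].astype(int)
E
```

```text
cam [506.80198747  60.7415843  363.55335121] axis [ 0.2567999  -0.0813558  -0.96303429]
[[629.29970327  20.15522198  90.        ]]
```

View pics/w1c.png

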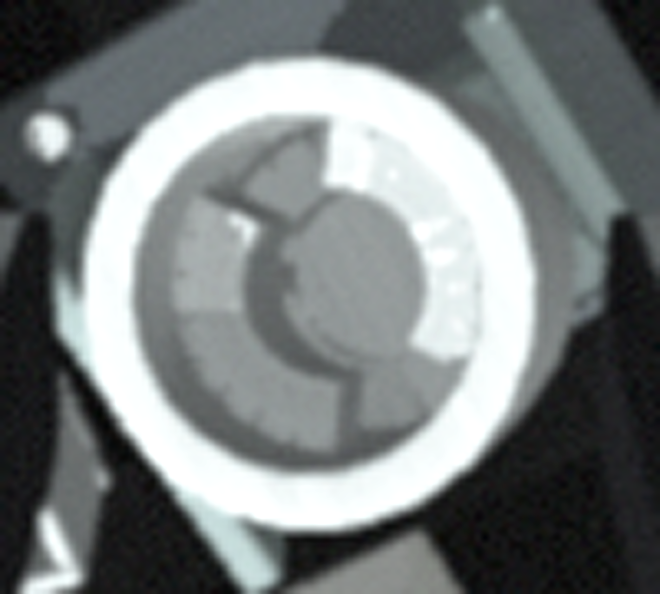

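The bore view shows entry slots at upper left, with outer corners (215,190) and (330,120), and at lower right, (340,450) and (465,360). The lands lie between them. The rim spans x 84–535 and y 57–531.

```bash
python3 - <<'E'
from h import *;import pickle
st,s=pickle.load(open("w1.pkl","rb"))
k=1/1.5625
b=onz(s,np.array([[318,342],[432,265],[492,355]])*k,10,st)[:,:2]
for a,c in((0,1),(1,2)):
    v=b[c]-b[a];print('edge',v.round(),np.degrees(np.arctan2(v[1],v[0])))
t=pickle.load(open("s0.pkl","rb"))["top"]
b=onz(t,np.array([[383,172],[413,280],[540,245]])/3.3+[160,90],10)[:,:2]
for a,c in((0,1),(1,2)):
    v=b[c]-b[a];print('edge top',v.round(),np.degrees(np.arctan2(v[1],v[0])))
print('base centre', (b[0]+b[2])/2)
cr=lambda p:np.array(p)/6.6+[205,195]
O=onz(s,cr([[309,294]]),90,st)[0]
# rim ellipse -> axis from ellipse shape of bright rim, on rectified rays
for az in (180,187,194,201,208):
    a=np.radians(az);n=np.array([np.sin(np.radians(25))*np.cos(a),np.sin(np.radians(25))*np.sin(a),np.cos(np.radians(25))])
    x0=np.cross([0,0,1],n);x0/=np.linalg.norm(x0);y0=np.cross(n,x0)
    def pl(uv,h):
        o,d=ray(s,uv,st);return o+d*(((O+h*n-o)@n)/(d@n))[:,None]-O
    rim=pl(cr([[84,290],[535,290],[309,57],[309,531],[150,135],[470,455],[468,133],[150,455]]),0)
    q=pl(cr([[215,190],[330,120],[340,450],[465,360]]),-22)
    rr=[np.hypot(p@x0,p@y0).round(1) for p in rim]
    m=q.mean(0);v=(q[0]+q[1]-q[2]-q[3])
    print(az,'rim r',rr,'land c',(m@x0).round(1),(m@y0).round(1),[np.hypot(p@x0,p@y0).round(1) for p in q],'slot ang from x0',np.degrees(np.arctan2(v@y0,v@x0)).round(1))
print(O)
# white cap (wing top) of screws in wrist and top
print(onz(s,np.array([[695,138],[792,10]])*k,126,st), onz(t,np.array([[92,447],[166,383],[240,321]])/3.3+[160,90],126))
e=np.array([[58,437],[127,460],[132,366],[203,405],[228,290],[255,352]])/3.3+[160,90]
p=onz(t,e,126)
for i in(0,2,4):
    v=p[i+1]-p[i];print('wing',np.degrees(np.arctan2(v[1],v[0]))%180,np.linalg.norm(v))
e=np.array([[655,85],[715,190]])*k
v=np.diff(onz(s,e,126,st),axis=0)[0];print('wing3 wrist',np.degrees(np.arctan2(v[1],v[0]))%180)
E
```

```text
edge [-34. 110.] 107.3791631602382
edge [90. 27.] 16.579793953268762
edge top [-94. -24.] -165.88087559482543
edge top [  29. -110.] -75.17033470482055
base centre [641.89454725  21.45093805]
180 rim r [np.float64(36.3), np.float64(35.3), np.float64(37.4), np.float64(36.2), np.float64(36.0), np.float64(35.0), np.float64(35.6), np.float64(35.6)] land c -2.2 -1.6 [np.float64(25.7), np.float64(28.8), np.float64(26.3), np.float64(25.8)] slot ang from x0 -78.0
187 rim r [np.float64(36.8), np.float64(35.4), np.float64(37.3), np.float64(36.3), np.float64(36.2), np.float64(34.9), np.float64(35.6), np.float64(36.0)] land c -1.2 -1.4 [np.float64(26.4), np.float64(28.4), np.float64(26.6), np.float64(25.0)] slot ang from x0 -84.3
194 rim r [np.float64(37.4), np.float64(35.6), np.float64(37.3), np.float64(36.5), np.float64(36.4), np.float64(34.9), np.float64(35.7), np.float64(36.5)] land c -0.2 -1.3 [np.float64(27.1), np.float64(27.9), np.float64(27.2), np.float64(24.4)] slot ang from x0 -90.6
201 rim r [np.float64(38.0), np.float64(35.8), np.float64(37.2), np.float64(36.7), np.float64(36.5), np.float64(34.9), np.float64(35.9), np.float64(37.2)] land c 0.8 -1.3 [np.float64(27.6), np.float64(27.4), np.float64(27.9), np.float64(23.9)] slot ang from x0 -97.0
208 rim r [np.float64(38.7), np.float64(36.1), np.float64(37.2), np.float64(37.0), np.float64(36.6), np.float64(35.0), np.float64(36.2), np.float64(38.0)] land c 1.9 -1.5 [np.float64(28.1), np.float64(26.7), np.float64(28.9), np.float64(23.6)] slot ang from x0 -103.6
[629.19387693  19.1204666   90.        ]
[[535.22626913 209.86378326 126.        ]
 [489.99265375 265.10602736 126.        ]] [[439.86195103 318.2658666  126.        ]
 [486.91132665 262.83573194 126.        ]
 [532.84230748 207.05382018 126.        ]]
wing 70.96692184874703 54.491451661355455
wing 60.52022263146411 60.86473869094513
wing 22.81996176086932 51.19060536572807
wing3 wrist 20.514023659150673
```

```bash
cat > plan.py <<'E'
"""plan.py down X Y Z YAW N | nut D TURN N : constant body row (turn, shift) taking the present pose to the target in N rows"""
import sys;from h import *;from bench import r
from scipy.linalg import logm,expm
NUT=np.array([629.2,19.1,90.]);AZ=np.radians(195.5);L=np.radians(25);GR=19
def nutpose(D,turn,nut=NUT):
    h=np.array([np.cos(AZ),np.sin(AZ),0]);Z=np.array([0,0,1.])
    n=np.sin(L)*h+np.cos(L)*Z;x=np.cos(L)*h-np.sin(L)*Z
    M=np.c_[x,np.cross(-n,x),-n]@R.from_rotvec([0,0,turn],degrees=True).as_matrix()
    T=np.eye(4);T[:3,:3]=M;T[:3,3]=nut+(D-GR)*n;return T
def down(x,y,z,yaw):
    T=np.eye(4);T[:3,:3]=R.from_euler('xyz',[180,0,yaw],degrees=True).as_matrix();T[:3,3]=x,y,z;return T
if __name__=="__main__":
    a=list(map(float,sys.argv[2:]));T=down(*a[:4]) if sys.argv[1]=='down' else nutpose(*a[:2])
    D=np.linalg.inv(tool(r.sense()))@T;l=logm(D).real/a[-1]
    E=expm(l);print('row',np.round(np.degrees([l[2,1],l[0,2],l[1,0]]),2).tolist(),np.round(E[:3,3],1).tolist(),'total turn',np.linalg.norm(R.from_matrix(D[:3,:3]).as_rotvec(degrees=True)).round(1),'shift',D[:3,3].round(1))
E
python3 plan.py down 534 208.5 180 201.7 6
```

```text
row [0.01, -0.01, -6.52] [7.0, 28.3, 6.7] total turn 39.1 shift [ 86.1 148.2  40.4]
```

```bash

python3 -m jog '[[0,0,-6.52,7,28.3,6.7,0],[0,0,-6.52,7,28.3,6.7,0],[0,0,-6.52,7,28.3,6.7,0],[0,0,-6.52,7,28.3,6.7,0],[0,0,-6.52,7,28.3,6.7,0]]' >/dev/null
python3 -m jog '[[0,0,-6.52,7,28.3,6.7,0],[0,0,0,0,0,0,0],[0,0,0,0,0,0,0]]'
python3 plan.py down 534 208.5 94 201.7 5
python3 - <<'E'
from h import *;import pickle
from bench import r
st=r.sense();s=r.snapshot("wrist");pickle.dump((st,s),open("w2.pkl","wb"))
cv2.imwrite("pics/w2.png",s["pixels"][:,:,::-1])
for P in((534,208.5,126),(488.4,264,126)): print(proj(s,P,st))
E
```

```text
time: 2.7
tool_pos: [532.9, 210.1, 180.7]
tcp_rot: [-180.0, -0.0, -158.1]
ft_force: [0.6, -0.8, -0.0]
finger_gap: 43.0
grip_force: 0.0
row [-0.0, -0.0, 0.04] [-0.1, -0.4, 17.3] total turn 0.2 shift [-0.4 -1.8 86.7]
[[252.23844027 208.53992276]]
[[348.67583677 179.61501367]]
```

View pics/w2.png

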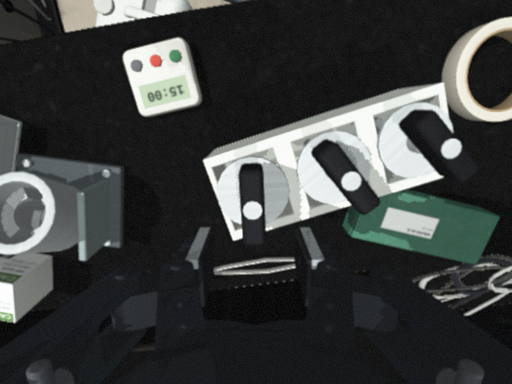

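The cap is at (253,210), against a prediction of (252,209), and its wing lies along tool x. The other caps are at (351,181) and (451,148). Now I'll descend and grip.

```bash

python3 -m jog '[[0,0,0,-0.1,-0.4,17.3,0],[0,0,0,-0.1,-0.4,17.3,0],[0,0,0,-0.1,-0.4,17.3,0],[0,0,0,-0.1,-0.4,17.3,0],[0,0,0,-0.1,-0.4,17.3,0]]' 50
python3 -m jog '[[0,0,0,0,0,0,1],[0,0,0,0,0,0,1],[0,0,0,0,0,0,1],[0,0,0,0,0,0,1],[0,0,0,0,0,0,1]]' 50
python3 -m jog '[[0,0,0,0,0,-10,1],[0,0,0,0,0,-30,1],[0,0,0,0,0,-40,1],[0,0,0,0,0,-40,1],[0,0,0,0,0,-25,1]]' 50
python3 plan.py nut 115 0 8
python3 - <<'E'
import pickle;from h import *;st,s=pickle.load(open("w2.pkl","rb"))
print(onz(s,[(253,210),(351,181),(451,148)],126,st))
p=onz(s,[(322,145),(371,207),(412,115),(470,172)],126,st)
for i in(0,2):v=p[i+1]-p[i];print(np.degrees(np.arctan2(v[1],v[0]))%180)
E
```

```text
time: 3.25
tool_pos: [536.0, 206.1, 94.0]
tcp_rot: [-180.0, 0.1, -158.4]
ft_force: [1.1, 0.4, -0.3]
finger_gap: 42.7
grip_force: 0.0
time: 3.75
tool_pos: [535.8, 207.0, 94.9]
tcp_rot: [-180.0, 0.1, -158.2]
ft_force: [1.2, -0.2, -1.7]
finger_gap: 17.3
grip_force: 51.0
time: 4.25
tool_pos: [536.4, 207.3, 244.1]
tcp_rot: [-180.0, 0.3, -158.2]
ft_force: [0.2, -0.0, -0.6]
finger_gap: 17.1
grip_force: 51.1
row [0.17, -3.09, 0.77] [3.4, -25.7, 8.1] total turn 25.5 shift [  24.3 -204.7   67. ]
[[534.83875539 209.43186715 126.        ]
 [488.68532182 266.00294047 126.        ]
 [441.18041274 320.61978962 126.        ]]
62.65737631480248
72.780166568525
```

```bash

python3 -m jog '[[0.17,-3.09,0.77,3.4,-25.7,8.1,1],[0.17,-3.09,0.77,3.4,-25.7,8.1,1],[0.17,-3.09,0.77,3.4,-25.7,8.1,1],[0.17,-3.09,0.77,3.4,-25.7,8.1,1],[0.17,-3.09,0.77,3.4,-25.7,8.1,1]]' >/dev/null
python3 -m jog '[[0.17,-3.09,0.77,3.4,-25.7,8.1,1],[0.17,-3.09,0.77,3.4,-25.7,8.1,1],[0.17,-3.09,0.77,3.4,-25.7,8.1,1],[0,0,0,0,0,0,1],[0,0,0,0,0,0,1]]'
python3 plan.py nut 115 0 1
python3 - <<'E'
from h import *;import pickle
from bench import r
st=r.sense();s=r.snapshot("wrist");pickle.dump((st,s),open("w3.pkl","wb"))
cv2.imwrite("pics/w3.png",cv2.resize(s["pixels"][140:384,130:390,::-1],(780,732)[:2],interpolation=cv2.INTER_CUBIC)[:600])
from plan import nutpose
N=nutpose(19,0)[:3,3];print('pred nut',proj(s,N,st))
E
```

```text
time: 5.25
tool_pos: [588.6, 6.9, 172.1]
tcp_rot: [180.0, 24.7, -164.6]
ft_force: [-0.3, -0.0, -1.0]
finger_gap: 17.5
grip_force: 51.1
row [-0.02, -0.29, -0.07] [-3.7, 0.9, -3.7] total turn 0.3 shift [-3.7  0.9 -3.7]
pred nut [[255.92564574 197.80075102]]
```

View pics/w3.png

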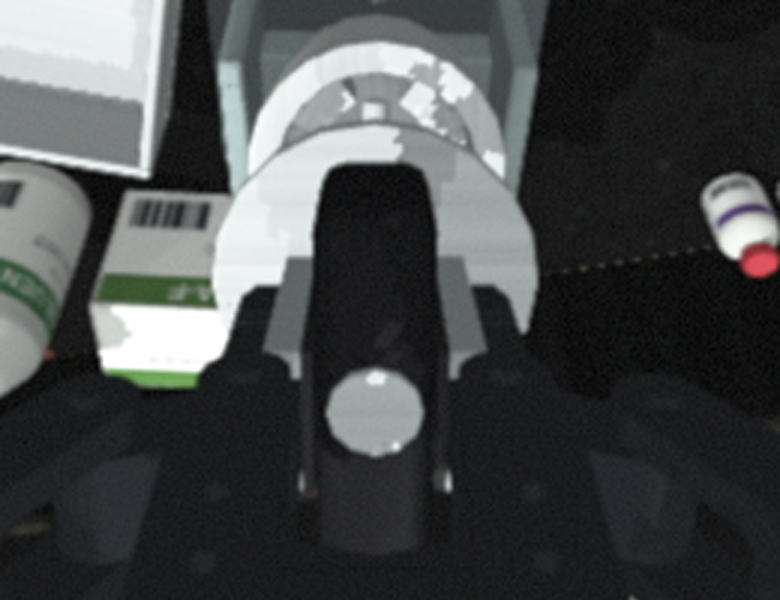

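The held screw is in line with the stand: the rails are upright, and the rim (crop x 250–505) is symmetric about the cap at (375,410). I'll check the rim centre in tool axes.

```bash
python3 - <<'E'
from h import *;import pickle
from plan import nutpose
from scipy.optimize import least_squares
st,s=pickle.load(open("w3.pkl","rb"))
N=nutpose(19,0);T=tool(st)
cr=lambda p:np.array(p)/3.+[130,140]
def onplane(uv,O,n):
    o,d=ray(s,uv,st);return o+d*((O-o)@n/(d@n))[:,None]
p=(onplane(cr([(377,42),(250,150),(505,150),(295,80),(455,75)]),N[:3,3],N[:3,2])-N[:3,3])@N[:3,:3]
print(p.round(1)); f=least_squares(lambda c:np.hypot(p[:,0]-c[0],p[:,1]-c[1])-37,[0,0]);print('rim centre off',f.x,f.fun)
I=np.linalg.inv(T)
print('nut centre rel tool',(I@np.r_[N[:3,3],1])[:3].round(1),'axis rel',(T[:3,:3].T@N[:3,2]).round(3))
c=onplane(cr([(375,410)]),(T@[0,0,-34,1])[:3],T[:3,2]);print('cap in tool',(I@np.r_[c[0],1])[:3].round(1))
E
```

```text
[[ 37.6  -0.2  -0. ]
 [  7.  -36.2  -0. ]
 [  6.9  36.1   0. ]
 [ 27.1 -22.9  -0. ]
 [ 28.4  21.4  -0. ]]
rim centre off [-0.7515179  -0.02849674] [ 1.37525775  0.02826596 -0.08880282 -0.93248215 -0.79752287]
nut centre rel tool [-4.2  0.9 92.3] axis rel [-0.005  0.     1.   ]
cap in tool [ -0.9  -0.  -34. ]
```

```bash

python3 -m jog '[[0,-0.3,0,-3.3,0.9,0,1],[0,0,0,0,0,12,1],[0,0,0,0,0,12,1],[0,0,0,0,0,12,1],[0,0,0,0,0,8,1]]'
python3 -m jog '[[0,0,0,0,0,8,1],[0,0,0,0,0,5,1],[0,0,0,0,0,3,1],[0,0,0,0,0,0,1]]'
python3 plan.py nut 44 0 1
```

```text
time: 5.8
tool_pos: [609.2, 15.0, 131.1]
tcp_rot: [180.0, 24.9, -164.4]
ft_force: [-0.9, -0.0, -2.0]
finger_gap: 17.4
grip_force: 53.8
time: 6.2
tool_pos: [615.9, 16.0, 118.2]
tcp_rot: [180.0, 25.0, -164.5]
ft_force: [-1.4, -0.9, -0.8]
finger_gap: 17.4
grip_force: 53.8
row [0.02, 0.01, 0.01] [-0.5, -0.5, 6.3] total turn 0.0 shift [-0.5 -0.5  6.3]
```

```bash

python3 -m jog '[[0,0,0,-0.3,-0.3,2,1],[0,0,0,0,0,1.5,1],[0,0,0,0,0,0,1]]'
python3 plan.py nut 44 0 1
python3 -m jog '[[0,0,0,0,0,1,1],[0,0,0,0,0,1,1],[0,0,0,0,0,0,1]]'
python3 plan.py nut 44 0 1
```

```text
time: 6.5
tool_pos: [617.9, 16.0, 115.8]
tcp_rot: [-180.0, 25.1, -164.5]
ft_force: [-0.3, -0.5, -1.4]
finger_gap: 17.3
grip_force: 53.8
row [-0.01, 0.06, 0.01] [0.3, -0.0, 3.3] total turn 0.1 shift [ 0.3 -0.   3.3]
time: 6.8
tool_pos: [618.8, 16.2, 114.2]
tcp_rot: [-180.0, 25.1, -164.5]
ft_force: [-1.6, -0.4, 1.2]
finger_gap: 17.1
grip_force: 54.3
row [-0.01, 0.07, 0.02] [0.5, 0.0, 1.5] total turn 0.1 shift [0.5 0.  1.5]
```

```bash

python3 -m jog '[[0,0,0,0.3,0,1,1],[0,0,0,0,0,0,1]]'
python3 -m jog '[[0,0,4,0,0,0,1],[0,0,4,0,0,0,1],[0,0,0,0,0,0,1]]'
python3 -c "from bench import r;print(r.sense()['wrist_torque'])"
python3 plan.py nut 44 0 1
```

```text
time: 7.0
tool_pos: [619.2, 16.2, 114.0]
tcp_rot: [-180.0, 25.1, -164.5]
ft_force: [-8.6, -1.2, 8.1]
finger_gap: 17.5
grip_force: 55.6
time: 7.3
tool_pos: [619.3, 16.4, 113.9]
tcp_rot: [176.2, 24.9, -173.5]
ft_force: [-5.4, -0.9, 6.0]
finger_gap: 17.2
grip_force: 55.1
[0.11753841 0.59213068 0.08734777]
row [-0.0, 0.12, -8.12] [0.8, -0.2, 1.1] total turn 8.1 shift [ 0.8 -0.2  1.1]
```

```bash
cat > tq.py <<'E'
from h import *;from bench import r
s=r.sense();T=tool(s)[:3,:3];print('tool force',(T.T@s['ft_force']).round(1),'torque',(T.T@s['wrist_torque']).round(2))
E
python3 tq.py
python3 -m jog '[[0,0,4,0,0,0.4,1],[0,0,0,0,0,0,1]]' >/dev/null; python3 tq.py
python3 -m jog '[[0,0,4,0,0,0.4,1],[0,0,0,0,0,0,1]]' >/dev/null; python3 tq.py
python3 -m jog '[[0,0,3,0,0,0.4,1],[0,0,0,0,0,0,1]]' >/dev/null; python3 tq.py;python3 plan.py nut 44 0 1
```

```text
tool force [ 2.5  0.2 -7.7] torque [-0.2   0.57  0.04]
tool force [  5.3   3.2 -12.4] torque [-0.78  0.9  -0.08]
tool force [  5.6   6.5 -17.7] torque [-1.25  1.2  -0.11]
tool force [  6.8   6.9 -20.7] torque [-1.49  1.46 -0.15]
row [0.12, 0.13, -19.05] [1.0, -1.7, 0.7] total turn 19.0 shift [ 1.  -1.7  0.7]
```

```bash

python3 -m jog '[[0,0,2,-0.4,0.6,-0.8,1],[0,0,0,0,0,0,1]]' >/dev/null; python3 tq.py
python3 -m jog '[[0,0,2,0,0,0,1],[0,0,0,0,0,0,1]]' >/dev/null; python3 tq.py
python3 -m jog '[[0,0,2,0,0,0,1],[0,0,0,0,0,0,1]]'; python3 tq.py;python3 plan.py nut 44 0 1
python3 - <<'E'
from h import *;import pickle
from bench import r
st=r.sense();s=r.snapshot("wrist");pickle.dump((st,s),open("w4.pkl","wb"))
cv2.imwrite("pics/w4.png",cv2.resize(s["pixels"][140:340,130:390,::-1],(780,600),interpolation=cv2.INTER_CUBIC)[:600])
E
```

```text
tool force [ 2.   0.4 -7.4] torque [ 0.04  0.47 -0.07]
tool force [ 1.1 -0.1 -5.4] torque [-0.01  0.23 -0.01]
time: 8.5
tool_pos: [619.7, 16.7, 113.0]
tcp_rot: [168.9, 22.6, 168.3]
ft_force: [-1.1, -0.9, 2.3]
finger_gap: 17.2
grip_force: 54.4
tool force [-0.1 -0.6 -2.6] torque [ 0.12  0.03 -0.04]
row [-0.02, 0.1, -24.95] [0.7, -0.5, -0.0] total turn 24.9 shift [ 0.7 -0.5 -0. ]
```

View pics/w4.png

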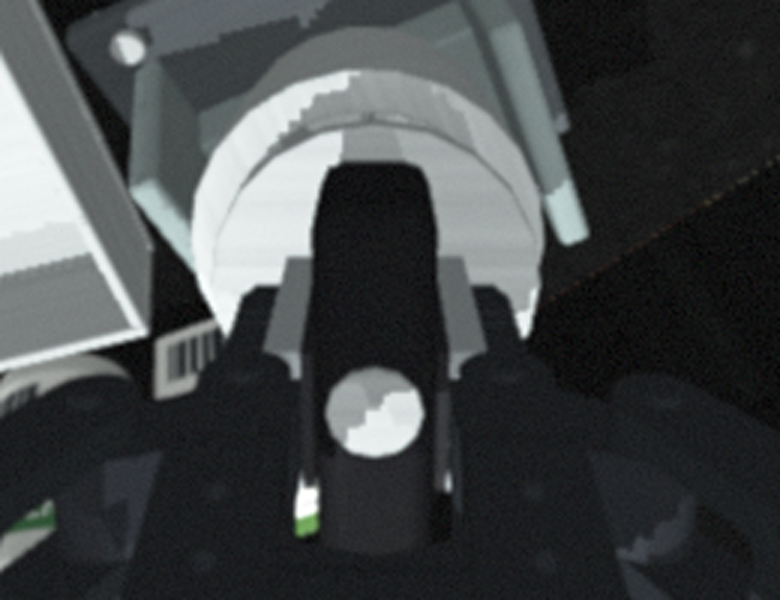

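The wing turned 25° with the gripper and there was no resisting torque. The flange is close over the rim and the axial load falls as it turns, so this one is threading. I'll carry on, sinking with the thread.

```bash

python3 -m jog '[[0,0,4,0.2,-0.1,0.5,1],[0,0,4,0.2,-0.1,0.5,1],[0,0,4,0,0,0.5,1],[0,0,0,0,0,0,1]]'; python3 tq.py;python3 plan.py nut 44 0 1
python3 -m jog '[[0,0,4,0,0,0.5,1],[0,0,4,0,0,0.6,1],[0,0,4,0,0,0.6,1],[0,0,0,0,0,0,1]]'; python3 tq.py;python3 plan.py nut 44 0 1
```

```text
time: 8.95
tool_pos: [619.5, 16.7, 111.0]
tcp_rot: [164.3, 19.8, 155.8]
ft_force: [-2.4, -1.4, 2.0]
finger_gap: 17.5
grip_force: 54.2
tool force [ 0.9 -1.5 -2.9] torque [ 0.52 -0.01  0.04]
row [-0.01, 0.05, -36.97] [-0.3, -0.1, -1.8] total turn 37.0 shift [-0.3 -0.1 -1.8]
time: 9.35
tool_pos: [620.3, 17.0, 109.7]
tcp_rot: [160.6, 16.2, 143.8]
ft_force: [-2.9, -1.5, 3.4]
finger_gap: 17.4
grip_force: 54.5
tool force [ 0.4 -1.6 -4.4] torque [0.4  0.05 0.01]
row [0.0, 0.05, -48.88] [-0.3, -0.3, -3.3] total turn 48.9 shift [-0.3 -0.3 -3.3]
```

Sinking freely, so it is sound. I'll continue to the flange seat.

```bash

python3 -m jog '[[0,0,4,0,0,0.6,1],[0,0,4,0,0,0.6,1],[0,0,4,0,0,0.6,1],[0,0,0,0,0,0,1]]'>/dev/null; python3 tq.py;python3 plan.py nut 44 0 1
python3 -m jog '[[0,0,4,0,0,0.6,1],[0,0,4,0,0,0.6,1],[0,0,0,0,0,0,1]]'>/dev/null; python3 tq.py;python3 plan.py nut 44 0 1
python3 -m jog '[[0,0,4,0,0,0.6,1],[0,0,0,0,0,0,1]]'>/dev/null; python3 tq.py;python3 plan.py nut 44 0 1
```

```text
tool force [ 0.5 -0.6 -6.3] torque [ 0.37  0.04 -0.  ]
row [0.02, 0.08, -60.86] [-0.2, -0.5, -4.9] total turn 60.9 shift [-0.2 -0.5 -4.9]
tool force [-0.  -0.7 -5.8] torque [ 0.29 -0.01  0.02]
row [0.02, 0.07, -68.86] [-0.2, -0.3, -6.2] total turn 68.9 shift [-0.2 -0.3 -6.2]
tool force [-0.8 -0.8 -6.5] torque [ 0.34 -0.08 -0.08]
row [0.03, 0.08, -72.84] [-0.2, -0.4, -6.7] total turn 72.8 shift [-0.2 -0.4 -6.7]
```

```bash

python3 -m jog '[[0,0,3,0,0,0.5,1],[0,0,0,0,0,0,1]]'>/dev/null; python3 tq.py;python3 plan.py nut 44 0 1
python3 -m jog '[[0,0,3,0,0,0.5,1],[0,0,0,0,0,0,1]]'>/dev/null; python3 tq.py;python3 plan.py nut 44 0 1
python3 -m jog '[[0,0,2,0,0,0.3,1],[0,0,0,0,0,0,1]]'>/dev/null; python3 tq.py;python3 plan.py nut 44 0 1
```

```text
tool force [ 1.4 -0.9 -8.6] torque [ 0.35  0.07 -0.01]
row [0.05, 0.1, -75.81] [-0.2, -0.7, -6.9] total turn 75.8 shift [-0.2 -0.7 -6.9]
tool force [ 0.6 -0.4 -9.5] torque [0.53 0.08 0.16]
row [0.06, 0.13, -78.81] [-0.1, -0.9, -7.3] total turn 78.8 shift [-0.1 -0.9 -7.3]
tool force [ -0.4  -0.5 -12.6] torque [0.74 0.05 0.08]
row [0.04, 0.14, -80.76] [0.2, -1.0, -7.4] total turn 80.8 shift [ 0.2 -1.  -7.4]
```

```bash

python3 -m jog '[[0,0,3,0,0,0,1],[0,0,0,0,0,0,1]]'>/dev/null; python3 tq.py;python3 plan.py nut 44 0 1
python3 -m jog '[[0,0,0,0,0,0,0],[0,0,0,0,0,0,0],[0,0,0,0,0,0,0],[0,0,0,0,0,0,0]]'
python3 -m jog '[[0,0,0,0,0,-10,0],[0,0,0,0,0,-20,0],[0,0,0,0,0,-25,0],[0,0,0,0,0,-25,0],[0,0,0,0,0,0,0]]'
python3 - <<'E'
from h import *;import pickle
from bench import r
st=r.sense();s=r.snapshot("wrist");pickle.dump((st,s),open("w5.pkl","wb"))
cv2.imwrite("pics/w5.png",cv2.resize(s["pixels"][120:320,130:390,::-1],(780,600),interpolation=cv2.INTER_CUBIC)[:600])
E
python3 plan.py down 488.7 265 230 242 8
```

```text
tool force [ -0.7  -1.9 -10.5] torque [ 0.75 -0.06  0.09]
row [0.03, 0.15, -83.8] [0.3, -0.9, -7.4] total turn 83.8 shift [ 0.3 -0.9 -7.4]
time: 11.45
tool_pos: [621.9, 17.8, 104.7]
tcp_rot: [155.1, 2.5, 111.0]
ft_force: [1.4, -0.2, -0.2]
finger_gap: 42.9
grip_force: 0.0
time: 11.95
tool_pos: [591.1, 8.0, 182.8]
tcp_rot: [154.7, 2.8, 110.9]
ft_force: [0.2, -0.2, 1.1]
finger_gap: 42.5
grip_force: 0.0
row [1.25, 3.75, -15.99] [22.0, 37.4, -0.1] total turn 131.7 shift [273.6  23.3 -57.8]
```

View pics/w5.png

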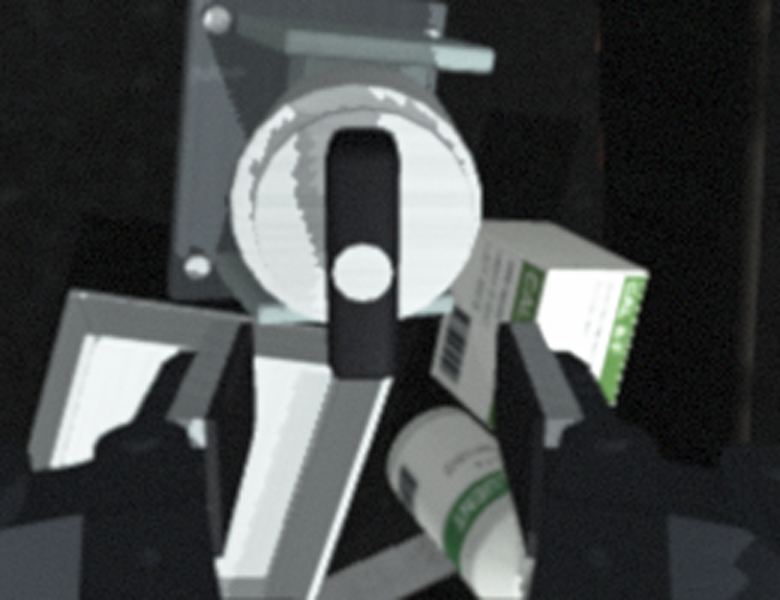

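The flange lies flat and concentric on the rim, with the wing turned about 84°. Next is the middle screw.

```bash
python3 plan.py down 488.7 265 190 61.5 8
```

```text
row [3.09, -1.05, 6.15] [33.0, -12.9, -4.3] total turn 55.7 shift [275.5   6.3 -21.7]
```

```bash

python3 -m jog '[[3.09,-1.05,6.15,33,-12.9,-4.3,0],[3.09,-1.05,6.15,33,-12.9,-4.3,0],[3.09,-1.05,6.15,33,-12.9,-4.3,0],[3.09,-1.05,6.15,33,-12.9,-4.3,0],[3.09,-1.05,6.15,33,-12.9,-4.3,0]]' >/dev/null
python3 -m jog '[[3.09,-1.05,6.15,33,-12.9,-4.3,0],[3.09,-1.05,6.15,33,-12.9,-4.3,0],[3.09,-1.05,6.15,33,-12.9,-4.3,0],[0,0,0,0,0,0,0],[0,0,0,0,0,0,0]]'
python3 plan.py down 488.7 265 94 61.5 6
python3 - <<'E'
from h import *;import pickle
from bench import r
st=r.sense();s=r.snapshot("wrist");g=s["pixels"].astype(int)
I=np.linalg.inv(tool(st))
# bright round cap inside dark wing near expectation
c=proj(s,(488.7,265,126),st)[0];print('pred',c)
m=(g.min(2)>120).astype(np.uint8);n,l,a,ce=cv2.connectedComponentsWithStats(m)
for i in range(1,n):
    if 100<a[i,4]<900 and np.hypot(*(ce[i]-c))<60:print(a[i],ce[i],onz(s,[ce[i]],126,st)[0].round(1))
E
```

```text
time: 13.0
tool_pos: [487.3, 262.1, 185.4]
tcp_rot: [-179.9, 0.1, 62.3]
ft_force: [-0.1, -0.8, -0.3]
finger_gap: 42.5
grip_force: 0.0
row [-0.01, 0.02, 0.14] [0.6, -0.0, 15.2] total turn 0.8 shift [ 3.4  0.  91.4]
pred [254.5673938  200.96957433]
[245 193  19  19 280] [254.08571429 201.65      ] [488.1 264.7 126. ]
```

```bash

python3 -m jog '[[0,0,0.1,0.6,0,20,0],[0,0,0.1,0.6,0,20,0],[0,0,0.1,0.6,0,20,0],[0,0,0.1,0.6,0,18,0],[0,0,0.1,0.6,0,13,0]]' 50
python3 -m jog '[[0,0,0,0,0,0,1],[0,0,0,0,0,0,1],[0,0,0,0,0,0,1],[0,0,0,0,0,0,1],[0,0,0,0,0,0,1]]' 50
python3 -m jog '[[0,0,0,0,0,-10,1],[0,0,0,0,0,-30,1],[0,0,0,0,0,-40,1],[0,0,0,0,0,-40,1],[0,0,0,0,0,-30,1]]' 50
python3 plan.py down 655 -158 240 0 12
```

```text
time: 13.55
tool_pos: [488.4, 262.9, 94.6]
tcp_rot: [-180.0, 0.0, 61.6]
ft_force: [-0.3, 0.1, -0.6]
finger_gap: 42.4
grip_force: 0.0
time: 14.05
tool_pos: [489.6, 264.6, 96.8]
tcp_rot: [179.9, -0.1, 61.7]
ft_force: [0.3, -0.4, -0.9]
finger_gap: 17.5
grip_force: 51.1
time: 14.55
tool_pos: [489.7, 264.8, 250.2]
tcp_rot: [179.9, -0.2, 61.7]
ft_force: [1.0, -0.3, -1.3]
finger_gap: 16.9
grip_force: 51.1
row [0.0, -0.02, 5.14] [-8.3, 38.8, 0.9] total turn 61.7 shift [-293.7  346.1   10.1]
```

```bash

python3 -m jog '[[0,0,5.14,-8.3,38.8,-15,1],[0,0,5.14,-8.3,38.8,0,1],[0,0,5.14,-8.3,38.8,0,1],[0,0,5.14,-8.3,38.8,0,1],[0,0,5.14,-8.3,38.8,0,1]]' >/dev/null
python3 -m jog '[[0,0,5.14,-8.3,38.8,0,1],[0,0,5.14,-8.3,38.8,0,1],[0,0,5.14,-8.3,38.8,0,1],[0,0,5.14,-8.3,38.8,0,1],[0,0,5.14,-8.3,38.8,0,1]]' >/dev/null
python3 -m jog '[[0,0,5.14,-8.3,38.8,0,1],[0,0,5.14,-8.3,38.8,0,1],[0,0,0,0,0,0,1],[0,0,0,0,0,0,1]]'
python3 plan.py down 655 -158 90 0 1
python3 - <<'E'
from h import *;import pickle
from bench import r
s=r.snapshot("top");pickle.dump(s,open("t2.pkl","wb"))
w=r.snapshot("wrist")
im=np.hstack([cv2.resize(s["pixels"][100:220,270:430],(400,300)),cv2.resize(w["pixels"],(400,300))])
cv2.imwrite("pics/t2.png",im[:,:,::-1])
E
```

```text
time: 15.95
tool_pos: [653.8, -159.2, 261.7]
tcp_rot: [-180.0, -0.0, -0.1]
ft_force: [-0.7, 0.5, -1.3]
finger_gap: 17.4
grip_force: 51.1
row [-0.02, -0.04, -0.1] [1.1, -1.1, 171.7] total turn 0.1 shift [  1.1  -1.1 171.7]
```

View pics/t2.png

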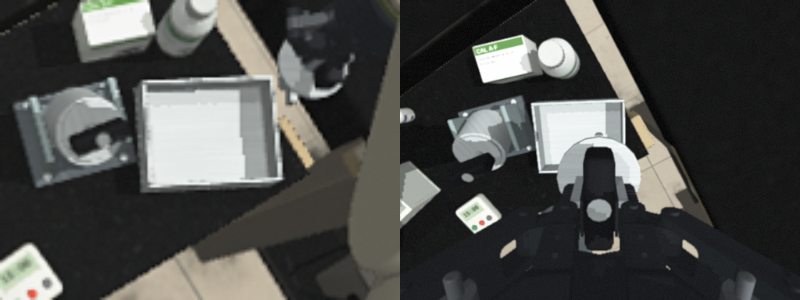

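The left panel shows the empty tray and the seated screw. The held screw looks displaced outward because of its height, and the wrist panel shows it above the tray's outer part. Now I'll lower it.

```bash

python3 -m jog '[[0,0,0,1,-1,35,1],[0,0,0,0,0,35,1],[0,0,0,0,0,35,1],[0,0,0,0,0,35,1],[0,0,0,0,0,20,1]]'
python3 -m jog '[[0,0,0,0,0,8,1],[0,0,0,0,0,3,1],[0,0,0,0,0,0,1]]'
python3 -m jog '[[0,0,0,0,0,2,1],[0,0,0,0,0,1,1],[0,0,0,0,0,0,1]]'
```

```text
time: 16.55
tool_pos: [653.5, -154.6, 97.5]
tcp_rot: [-179.9, 0.2, 0.1]
ft_force: [-0.4, 0.2, -1.5]
finger_gap: 17.5
grip_force: 51.1
time: 16.85
tool_pos: [655.9, -156.6, 91.3]
tcp_rot: [180.0, -0.1, 0.0]
ft_force: [-0.6, -0.2, -1.3]
finger_gap: 17.3
grip_force: 51.1
time: 17.15
tool_pos: [655.5, -157.3, 87.9]
tcp_rot: [180.0, -0.1, -0.0]
ft_force: [-0.1, -0.2, -1.3]
finger_gap: 17.3
grip_force: 51.1
```

```bash

python3 -m jog '[[0,0,0,0,0,1,1],[0,0,0,0,0,1,1],[0,0,0,0,0,0,1]]'
python3 -m jog '[[0,0,0,0,0,1,1],[0,0,0,0,0,0,1]]'
python3 -m jog '[[0,0,0,0,0,1,1],[0,0,0,0,0,0,1]]'
```

```text
time: 17.45
tool_pos: [655.4, -157.3, 86.0]
tcp_rot: [180.0, -0.1, -0.0]
ft_force: [-0.6, 0.1, 3.8]
finger_gap: 17.4
grip_force: 52.0
time: 17.65
tool_pos: [655.7, -157.3, 86.0]
tcp_rot: [180.0, -0.1, -0.0]
ft_force: [-3.9, 1.0, 9.6]
finger_gap: 17.1
grip_force: 52.9
time: 17.85
tool_pos: [656.1, -157.4, 86.0]
tcp_rot: [180.0, -0.2, -0.0]
ft_force: [-5.1, 2.0, 15.7]
finger_gap: 17.2
grip_force: 53.4
```

Seated on the tray floor at TCP z 86. I'll ease off, release, rise and go to the last screw.

```bash

python3 -m jog '[[0,0,0,0,0,-2.3,1],[0,0,0,0,0,0,0.3],[0,0,0,0,0,0,0],[0,0,0,0,0,0,0],[0,0,0,0,0,0,0]]'
python3 -m jog '[[0,0,0,0,0,-15,0],[0,0,0,0,0,-30,0],[0,0,0,0,0,-40,0],[0,0,0,0,0,-40,0],[0,0,0,0,0,0,0]]'
python3 plan.py down 440.8 319.5 200 72 12
```

```text
time: 18.35
tool_pos: [654.8, -157.1, 85.0]
tcp_rot: [-180.0, 0.0, -0.0]
ft_force: [-0.1, 0.4, -0.1]
finger_gap: 42.7
grip_force: 0.0
time: 18.85
tool_pos: [658.7, -158.3, 220.5]
tcp_rot: [179.8, -0.8, -0.0]
ft_force: [0.9, -0.2, 0.7]
finger_gap: 43.1
grip_force: 0.0
row [0.06, -0.04, -6.0] [6.9, -46.3, 1.6] total turn 72.0 shift [-218.4 -477.8   15.7]
```

```bash

python3 -m jog '[[0,0,-6,6.9,-46.3,0,0],[0,0,-6,6.9,-46.3,0,0],[0,0,-6,6.9,-46.3,0,0],[0,0,-6,6.9,-46.3,0,0],[0,0,-6,6.9,-46.3,0,0]]' >/dev/null
python3 -m jog '[[0,0,-6,6.9,-46.3,2,0],[0,0,-6,6.9,-46.3,3,0],[0,0,-6,6.9,-46.3,3,0],[0,0,-6,6.9,-46.3,4,0],[0,0,-6,6.9,-46.3,4,0]]' >/dev/null
python3 -m jog '[[0,0,-6,6.9,-46.3,4,0],[0,0,-6,6.9,-46.3,0,0],[0,0,0,0,0,0,0],[0,0,0,0,0,0,0]]'
python3 - <<'E'
from h import *;from bench import r
st=r.sense();s=r.snapshot("wrist");g=s["pixels"].astype(int)
c=proj(s,(440.8,319.5,126),st)[0];print('pred',c)
m=(g.min(2)>120).astype(np.uint8);n,l,a,ce=cv2.connectedComponentsWithStats(m)
for i in range(1,n):
    if 100<a[i,4]<900 and np.hypot(*(ce[i]-c))<60:print(a[i],ce[i],onz(s,[ce[i]],126,st)[0].round(1))
# wing: dark pixels above the cap
k=(g.max(2)<60);yy,xx=np.nonzero(k)
for y in range(int(c[1])-55,int(c[1])-12,8):
    x=np.nonzero(k[y,int(c[0])-40:int(c[0])+40])[0]+int(c[0])-40;print(y,x.min() if len(x) else None,x.max() if len(x) else None)
t=r.snapshot("top");cv2.imwrite("pics/t3.png",cv2.resize(t["pixels"][100:220,270:430],(640,480))[:,:,::-1])
E
python3 plan.py down 440.8 319.5 95 72 6
```

```text
time: 20.25
tool_pos: [436.4, 322.1, 191.3]
tcp_rot: [179.9, -0.1, 72.1]
ft_force: [0.1, 0.3, 0.1]
finger_gap: 43.1
grip_force: 0.0
pred [261.04321867 204.22400999]
[253 196  19  18 251] [261.96414343 204.89641434] [441.3 318.8 126. ]
149 221 300
157 221 234
165 221 273
173 221 275
181 252 274
189 252 273
row [0.01, -0.01, -0.01] [-0.1, 0.5, 16.0] total turn 0.1 shift [-0.6  3.2 96.1]
```

View pics/t3.png

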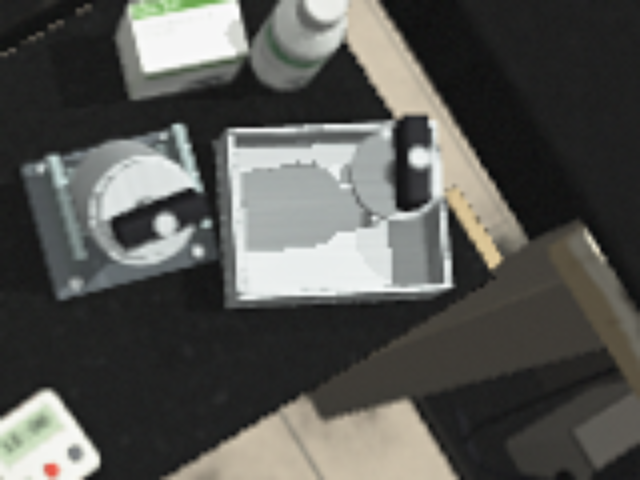

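The first reject stands upright in the tray's far right corner, with its cap at (420,157), and the seated screw is undisturbed. That was my 11th picture, one over the limit, so I'll go by numbers only from here. Now the last screw.

```bash

python3 -m jog '[[0,0,0,-0.1,0.6,20,0],[0,0,0,-0.1,0.6,22,0],[0,0,0,-0.1,0.6,22,0],[0,0,0,-0.1,0.6,20,0],[0,0,0,-0.1,0.6,12,0]]' 50
python3 -m jog '[[0,0,0,0,0,0,1],[0,0,0,0,0,0,1],[0,0,0,0,0,0,1],[0,0,0,0,0,0,1],[0,0,0,0,0,0,1]]' 50
python3 -m jog '[[0,0,0,0,0,-15,1],[0,0,0,0,0,-35,1],[0,0,0,0,0,-40,1],[0,0,0,0,0,-40,1],[0,0,0,0,0,-35,1]]' 50
python3 plan.py down 612 -92 262 0 12
```

```text
time: 20.85
tool_pos: [440.1, 318.4, 92.6]
tcp_rot: [-179.9, 0.1, 71.8]
ft_force: [-0.2, 0.3, 0.1]
finger_gap: 42.9
grip_force: 0.0
time: 21.35
tool_pos: [440.1, 320.2, 95.1]
tcp_rot: [179.9, -0.1, 72.0]
ft_force: [0.5, -0.4, -0.9]
finger_gap: 17.4
grip_force: 51.0
time: 21.85
tool_pos: [439.8, 320.0, 263.3]
tcp_rot: [179.9, -0.1, 72.0]
ft_force: [0.5, 0.5, -1.7]
finger_gap: 17.5
grip_force: 51.1
row [0.0, -0.02, 6.0] [-11.2, 38.2, 0.1] total turn 72.0 shift [-338.6  291.2    1.1]
```

```bash

python3 -m jog '[[0,0,6,-11.2,38.2,0,1],[0,0,6,-11.2,38.2,0,1],[0,0,6,-11.2,38.2,0,1],[0,0,6,-11.2,38.2,0,1],[0,0,6,-11.2,38.2,0,1]]' >/dev/null
python3 -m jog '[[0,0,6,-11.2,38.2,0,1],[0,0,6,-11.2,38.2,0,1],[0,0,6,-11.2,38.2,0,1],[0,0,6,-11.2,38.2,0,1],[0,0,6,-11.2,38.2,0,1]]' >/dev/null
python3 -m jog '[[0,0,6,-11.2,38.2,0,1],[0,0,6,-11.2,38.2,0,1],[0,0,0,0,0,0,1],[0,0,0,0,0,0,1]]'
python3 plan.py down 612 -92 90 0 1
```

```text
time: 23.25
tool_pos: [611.6, -93.7, 260.6]
tcp_rot: [-180.0, -0.1, -0.1]
ft_force: [-0.6, 0.1, -1.9]
finger_gap: 17.2
grip_force: 51.1
row [-0.02, -0.08, -0.1] [0.1, -1.7, 170.6] total turn 0.1 shift [ 1.000e-01 -1.700e+00  1.706e+02]
```

```bash

python3 -m jog '[[0,0,0,0,-1,35,1],[0,0,0,0,0,35,1],[0,0,0,0,0,35,1],[0,0,0,0,0,35,1],[0,0,0,0,0,20,1]]'
python3 -m jog '[[0,0,0,0,0,8,1],[0,0,0,0,0,3,1],[0,0,0,0,0,1,1],[0,0,0,0,0,0,1]]'
python3 -m jog '[[0,0,0,0,0,1,1],[0,0,0,0,0,1,1],[0,0,0,0,0,0,1]]'
```

```text
time: 23.75
tool_pos: [610.3, -89.6, 96.5]
tcp_rot: [-179.9, 0.2, 0.1]
ft_force: [-0.1, 0.0, -2.5]
finger_gap: 17.4
grip_force: 51.0
time: 24.15
tool_pos: [613.0, -91.8, 89.3]
tcp_rot: [180.0, -0.2, 0.0]
ft_force: [-0.1, 1.1, -1.6]
finger_gap: 17.0
grip_force: 51.0
time: 24.45
tool_pos: [611.9, -91.9, 85.7]
tcp_rot: [-180.0, -0.0, -0.0]
ft_force: [0.4, 0.5, -1.3]
finger_gap: 17.1
grip_force: 51.0
```

```bash

python3 -m jog '[[0,0,0,0,0,1,1],[0,0,0,0,0,0,1]]'
python3 -m jog '[[0,0,0,0,0,1,1],[0,0,0,0,0,0,1]]'
```

```text
time: 24.65
tool_pos: [611.9, -91.9, 84.5]
tcp_rot: [-180.0, -0.0, -0.0]
ft_force: [0.7, -0.8, -0.9]
finger_gap: 17.3
grip_force: 51.3
time: 24.85
tool_pos: [612.2, -91.9, 84.5]
tcp_rot: [180.0, -0.1, -0.0]
ft_force: [-1.9, 0.5, 5.0]
finger_gap: 17.3
grip_force: 52.2
```

```bash

python3 -m jog '[[0,0,0,0,0,-0.7,1],[0,0,0,0,0,0,0.3],[0,0,0,0,0,0,0],[0,0,0,0,0,0,0],[0,0,0,0,0,0,0]]'
python3 -m jog '[[0,0,0,0,0,-15,0],[0,0,0,0,0,-30,0],[0,0,0,0,0,-40,0],[0,0,0,0,0,-40,0],[0,0,0,0,0,-40,0]]'
python3 -m jog '[[0,0,0,-40,0,0,0],[0,0,0,-40,0,0,0],[0,0,0,-40,0,0,0],[0,0,0,-40,0,0,0],[0,0,0,-40,0,0,0]]'
python3 - <<'E'
from h import *;from bench import r;import pickle
s=r.snapshot("top");t=pickle.load(open("s0.pkl","rb"))["top"];u=pickle.load(open("t2.pkl","rb"))
g=s["pixels"].astype(int)
for P in((655,-157,116),(612,-92,116)):
    c=proj(s,P)[0].round().astype(int);print(P,c);print(g[c[1]-8:c[1]+9:2,c[0]-14:c[0]+15:2].max(2))
def diff(a,b,x0,x1,y0,y1):
    return np.abs(a["pixels"][y0:y1,x0:x1].astype(int)-b["pixels"][y0:y1,x0:x1]).mean().round(1)
print('nut vs t2',diff(s,u,280,322,135,172),'timer',diff(s,t,262,298,195,232),'forceps/bottle',diff(s,t,190,250,133,170),'tape',diff(s,t,145,187,243,285))
E
```

```text
time: 25.35
tool_pos: [611.7, -91.8, 84.0]
tcp_rot: [-180.0, -0.0, -0.0]
ft_force: [-0.1, -0.2, 0.0]
finger_gap: 42.7
grip_force: 0.0
time: 25.85
tool_pos: [611.6, -91.8, 252.1]
tcp_rot: [180.0, -0.1, -0.0]
ft_force: [1.0, -0.3, -0.6]
finger_gap: 42.7
grip_force: 0.0
time: 26.35
tool_pos: [410.3, -91.6, 250.1]
tcp_rot: [180.0, -0.1, -0.0]
ft_force: [-1.0, -0.4, 0.5]
finger_gap: 42.6
grip_force: 0.0
(655, -157, 116) [374 139]
[[240 235 208 185 113  23  50  53  48 237 192 185  86  19  17]
 [ 82  88 146 239  55  25  50  55  49 227 199 177 203  14  17]
 [130 167 163 164  59  23  48  49  47 193 198 198 170 170  15]
 [162 162 161 164  99  22 113 222 160 202 182 198 187 188  85]
 [165 164 162 165 115  21 193 233 235 226 193 199 197 168 186]
 [160 160 160 135  59  23  81 191 154 221 210 197 197 189 174]
 [163 162 163 121  47  24  44  52  52 224 211 194 192 192 180]
 [158 160 159 143  60  23  44  57  57 220 210 195 192 190 189]
 [168 166 166 168 111  23  41  59  57 226 215 173 201 187 186]]
(612, -92, 116) [350 156]
[[167 166 166 240 104  23  56  54  47 167 160 116 167 164 164]
 [170 161 169 166  70  26  56  55  48 169 165 163 139 166 164]
 [156 161 161 163  71  22  53  45  45 247 164 166 158 127 168]
 [166 164 163 165  96  21 200 235 201 244 156 165 133 116 181]
 [164 163 163 165  80  22 248 235 241 221 240 157 124 119 190]
 [163 164 162 151  53  22  44 103  52 222 234 236 219 218 217]
 [166 165 167 154  64  22  52  56  61 227 235 236 219 220 218]
 [168 167 167 168 117  21  50  58  63 229 236 234 218 220 220]
 [156 166 166 167 116  19  50  60  64 227 234 232 233 217 218]]
nut vs t2 14.5 timer 1.2 forceps/bottle 1.2 tape 20.3
```

```bash
python3 - <<'E'
from h import *;from bench import r;import pickle
s=r.snapshot("top");t=pickle.load(open("s0.pkl","rb"))["top"];u=pickle.load(open("t2.pkl","rb"))
t3=cv2.imread("pics/t3.png")[:,:,::-1];t3=cv2.resize(t3,(160,120),interpolation=cv2.INTER_AREA)
for n,q in(('t0',t),('t2',u),('now',s)):
    m=q["pixels"][238:290,140:192].max(2)>120;m=m.astype(np.uint8)
    k,l,a,c=cv2.connectedComponentsWithStats(m)
    print(n,'tape',[(a[i,4],c[i].round(1)+[140,238]) for i in range(1,k) if a[i,4]>60])
print('nut now'); print(s["pixels"][138:168:2,284:324:2].max(2)); print('t3');print(t3[38:68:2,14:54:2].max(2))
E
```

```text
t0 tape [(np.int32(509), array([164.9, 262.8]))]
t2 tape [(np.int32(399), array([165.1, 262.9]))]
now tape [(np.int32(397), array([165.1, 263. ]))]
nut now
[[ 79  54 114 125 126 130 135 142 148 152 163 157 167 146  80  75 206  67
   26  23]
 [183  77  78 106 125 125 129 136 184 204 190 221 228 224 225  81 177 139
   22  19]
 [202 124 134 119 120 124 128 221 192 220 216 216 220 217 218 231 169 159
   17  25]
 [202 161 120 115 120 121 187 180 221 216 217 215 219 217 217 220 227 206
   22  25]
 [164 118 106 114 115 199 169 218 221 215 219 215 217 217 218 224 221 218
  130  25]
 [103 127 102 110 115 153 207 217 220 217 219 215 219 221 176  45  23  24
   67  25]
 [ 89 139  83 106 159 143 224 218 218 224 152 156  59  21  29  33  44  48
   49  24]
 [ 72 140 109 100 172 151 222 224 212 119  20  26  28  54  55  48  48  48
   46  33]
 [ 76 115 118  93 133 151 219  54  22  29  33  46  65 231 226  48  44  41
   47  63]
 [ 78 103 137  93 143 139 142  16  39  47  46  44 113 223 220 119  78 100
  141 142]
 [ 79  81 141 107 100 154 134  68  35  43  42  40  27 186 193 172 213  83
   72  73]
 [ 82  75
[... 910 characters left out ...]
  45  50
   49  26]
 [ 82 141 115 105 173 170 226 229 205 125  37  32  32  62  64  49  50  50
   49  34]
 [ 82 121 124  96 146 166 210  83  32  30  36  44  82 219 214  67  43  44
   57  70]
 [ 81 108 141 100 145 152 143  33  40  48  48  46 118 227 223 119  90 100
  130 133]
 [ 83  88 142 111 106 157 143  71  37  45  43  42  49 182 204 178 211  99
   76  71]
 [ 85  82 136 111  72 124 157 122  39  43  44  93 145 201 212 212 164  88
   77  71]
 [ 87  81 114 126  76  76 132 165 133 120 179 215 213 211 216 177 109 181
  174  72]
 [ 89  81 101 124  77  75  76 164 171 171 175 194 217 197 137 108 108 108
  110  68]
 [ 88  85  78  75  74  80  96 108 115 131 146 138 123 108 109 103  95  54
   30  23]]
```

```bash
python3 -c "from bench import r;print(r.hand_in())"
```

```text
the job is handed in; nothing more can be done
None
```

The first screw I tried threaded freely and is run home in the nut with its flange on the rim. The other two, which I did not try, stand in the steel tray and the gripper is clear; I viewed 11 pictures, one over the limit of 10.

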